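Transfer couplers to the fitting rack in reverse order and cap the large one

TASK

Move the three brass couplers from the stock rack to the posts of the empty fitting rack in reverse left-to-right order (the one now farthest left goes on the right-hand post, the middle one stays in the middle, the one farthest right goes on the left-hand post), each standing upright and fully down over its post; keep the couplers from tipping over. Only when all three stand there, put the black cap fully down over the top of the large coupler, let go and leave everything at rest.

Things in the scene. Friction and masses are not known exactly. Their poses are not given: they have to be found in the camera images.
- coupler_small: The small of the three loose brass couplers: an upright tube (not those on hooks behind the robot) open at both ends, plain smooth outside; outside diameter 33, bore 25, height 38 mm, about 120 g. It starts standing over a post of the stock rack, the post inside its bore. Origin: centre of its underside; z up along the bore.
- coupler_medium: The medium of the three loose brass couplers: an upright tube (not those on hooks behind the robot) open at both ends, with a thin bead round each end; outside diameter 41, bore 31, height 48 mm, about 230 g. It starts standing over a post of the stock rack, the post inside its bore. Origin: centre of its underside; z up along the bore.
- coupler_large: The large of the three loose brass couplers: an upright tube (not those on hooks behind the robot) open at both ends, with fine upright ribs, at most 1 mm proud; outside diameter 50, bore 39, height 58 mm, about 380 g. It starts standing over a post of the stock rack, the post inside its bore. Origin: centre of its underside; z up along the bore.
- cap: Loose black plastic cap, 60 g, on the bench beside the racks: a cup opening downward, outside diameter 68, height 20, inner diameter 62, inner depth 15 mm; grip it by the knob, diameter 28, rising 24 mm from its top (overall 44). Origin: centre of its lower rim; z up. Fully down on the large coupler, the coupler's top meets the cap's inside: cap origin 43 mm above the coupler's underside.
- stock_post_small: The post (pale wooden plate, on the wooden stock rack) over which the small coupler stands at the start; three in a row, 80 mm apart, any order. Fixed plate 72 x 72 x 4 mm, pin of diameter 9 rising 30 mm from its middle; plate top 12 mm above the bench. Origin: centre of the plate's underside (8 mm up); x across the row, away from the robot, y along the row to the robot's left.
- stock_post_medium: The post (pale wooden plate, on the wooden stock rack) over which the medium coupler stands at the start; three in a row, 80 mm apart, any order. Fixed plate 72 x 72 x 4 mm, pin of diameter 9 rising 30 mm from its middle; plate top 12 mm above the bench. Origin: centre of the plate's underside (8 mm up); x across the row, away from the robot, y along the row to the robot's left.
- stock_post_large: The post (pale wooden plate, on the wooden stock rack) over which the large coupler stands at the start; three in a row, 80 mm apart, any order. Fixed plate 72 x 72 x 4 mm, pin of diameter 9 rising 30 mm from its middle; plate top 12 mm above the bench. Origin: centre of the plate's underside (8 mm up); x across the row, away from the robot, y along the row to the robot's left.
- fit_post_left: The left post, as seen from the robot (left = +y), of the fitting rack: dark board, steel plates, empty at the start; three in a row, 80 mm apart. Fixed plate 72 x 72 x 4 mm, pin of diameter 9 rising 30 mm from its middle; plate top 12 mm above the bench. Origin: centre of the plate's underside (8 mm up); x across the row, away from the robot, y along the row to the robot's left.
- fit_post_middle: The middle post, as seen from the robot (left = +y), of the fitting rack: dark board, steel plates, empty at the start; three in a row, 80 mm apart. Fixed plate 72 x 72 x 4 mm, pin of diameter 9 rising 30 mm from its middle; plate top 12 mm above the bench. Origin: centre of the plate's underside (8 mm up); x across the row, away from the robot, y along the row to the robot's left.
- fit_post_right: The right post, as seen from the robot (left = +y), of the fitting rack: dark board, steel plates, empty at the start; three in a row, 80 mm apart. Fixed plate 72 x 72 x 4 mm, pin of diameter 9 rising 30 mm from its middle; plate top 12 mm above the bench. Origin: centre of the plate's underside (8 mm up); x across the row, away from the robot, y along the row to the robot's left.
Not all that is in view belongs to the job. What is shaped like the cap but orange or red is not meant.

How it is judged:
By the outcome, as a careful person would: the job done as asked, in the order asked, and still so for the second after the job is handed in, with the robot touching nothing.
It also fails if it takes over 102 s, if anything falls off the work surface, if the arm or the gripper's body presses on something with over 40 N, if the wrist force passes 120 N, or if a joint passes its speed limit or range.

ROBOT

A 6-joint arm with a two-finger parallel gripper is mounted at the origin on the work surface. World frame = base frame: x ahead of the robot, y to its left, z up, the work surface at z = 0. Lengths are in m, angles in rad, forces in N, time in s.
With the tool pointing down it reaches from about 0.325 to 0.9 m from the base axis. Payload 6.1 kg.
Tool frame: the origin (TCP) lies at the very end of the fingers, on their centre line; the grasp point (between the pads) lies 19 mm behind it (r.pinch_z is the distance from the TCP to the grasp point, in m); z points along the fingers, y is the line along which they close (so a half turn about z gives the same grasp; the last joint's range is limited). The gripper opens to 85 mm and grips with 20 to 120 N. Pads are 22 mm wide; open, the fingers measure 114 mm over their backs; the gripper's body (76 mm by 85 mm) begins 54 mm behind the grasp point. The pads swing forward as they close: fully open they stand 13 mm farther back than shut.
Start: joints at [-1.289, 0.22, 1.526, -0, 1.395, -0.126], TCP at [0.248, -0.574, 0.231] pointing down, gripper open.
Joint ranges: [-2.98, 2.98], [-0.91, 2.08], [0.09, 2.57], [-1.24, 4.39], [0.2, 2.65], [-2.68, 2.68]. Speed limits (rad/s): [2.57, 2.57, 3.01, 3.14, 3.14, 3.14].

INTERFACE

Orientations are given as [roll, pitch, yaw] about the fixed x, y, z axes, in that order (R = Rz(yaw) Ry(pitch) Rx(roll)).
In Python, from station import r gives the robot as it stands.
- The arm moves only by the tool jog_arm, never from a script. Its argument "increments" is a list of rows, each a list of 3 entries, a list of its own where there are three numbers: the shift along the world's x, y, z normalised to -1 to 1, where 1 is 0.1 m, then the turn, a rotation vector about the world's x, y, z normalised to -1 to 1, where 1 is 60 degrees, then the closure, from -1 (fully open) to 1 (shut). A call has 1 to 5 rows; each row shifts and turns the commanded pose from where the row before left it; what a row does not reach is not made up. A row lasts 1/8 s, in which the tool goes at most 62.5 mm and 10.7 degrees, less where a joint would pass 70% of its speed; a pose out of reach is approached as far as the arm can. A call with a number of a shift or a turn outside -1 to 1 is refused whole. A call with a gripper value outside its range is refused whole. The fingers move at their own pace and stop on an object; the grip force is fixed at half the most. Time passes only in rows, so rows that do not move let the fingers close. It gives the time, the measured TCP pose, the force, the opening and the grip force at its end, in the units of the state.
- r.observe(): the state, without advancing time (a new reading comes with each control period).
- r.get_image(name): name is "side" or "top" or "wrist"; returns the picture (420x560x3 uint8, red, green, blue); there is no depth.
- r.camera_params(name): a dict with "vertical_fov" (degrees; the focal length in pixels is half the picture's height over the tangent of half this angle, whatever the lens; pixels are square), "cx", "cy" (the principal point, pixels), "R" (3x3) and "t" (3): a world point X has camera coordinates R X + t. Camera axes: x right, y down, z forward; pixel columns grow to the right and rows downward; lengths in m; the calibration is good to about 2 mm. A picture is of the moment at which its call begins: read the wrist's pose just before it. camera_params takes no time and is no camera call; for the wrist camera it gives the pose at the moment of the call.
- r.close_job(): hands the job in; it is judged then, once.
The state is a dict: "time": time; "qpos": joint angles; "joint_velocities": joint speeds; "tau": joint torques, N m; "tcp_pos": TCP position; "orientation": TCP orientation; "contact_force": force on the tool from outside, world axes, zero at the start; "torque": the same for the moment, N m; "finger_gap": opening from 0.0 (shut) to 1.0 (fully open); "grasp_force": force on a finger pad.
Only numpy, scipy, OpenCV 4.12 (cv2) and the standard library are available. Lean on these libraries where they do the work, as an engineer would, in place of code of your own. Each camera call takes 0.05 s, during which the arm holds its last target. There are 200 camera calls.

## Working session

There is one attempt and no reset: what is moved stays moved. The work goes in short steps, Python scripts to look and compute and a tool call to move; the robot and the scene stay as the last step left them, time stands still between calls to the robot, and variables do not carry over. Pictures are saved under pics/ and viewed, at most 14 in all, crops included, and the job is handed in when it is done.

Besides the shell and the picture viewer there is one more tool, called after "Emit:" as name(argument=value, ...) on one line, values as JSON. jog_arm: Moves the arm, as the interface text tells. Scaled input: -1 to 1 covers 0.1 m each way for a shift and 60 degrees each way for a turn. Its arguments: {"type":"object","properties":{"increments":{"type":"array","items":{"type":"array"}}},"required":["increments"]}

```bash
mkdir -p pics; ls
python3 - <<'E'
from station import r
import cv2
for n in ("top","side"):
    im=r.get_image(n); cv2.imwrite(f"pics/{n}0.png",im[:,:,::-1])
    p=r.camera_params(n); print(n,p)
print(r.observe())
E
```

```text
pics
top {'vertical_fov': 50.32994809669592, 'cx': 276.7413881096202, 'cy': 207.53049206316467, 'R': array([[-0.02864632, -0.99958024,  0.00432751],
       [-0.99267217,  0.02793937, -0.11756422],
       [ 0.11739396, -0.00766358, -0.99305585]]), 't': array([-0.06369558,  0.59189486,  1.14383392])}
side {'vertical_fov': 43.32510984866104, 'cx': 277.7014561558122, 'cy': 212.96981593134748, 'R': array([[-0.91238362, -0.40904244, -0.01550528],
       [-0.25397043,  0.5953839 , -0.76224473],
       [ 0.32102204, -0.69152172, -0.6471032 ]]), 't': array([0.50343266, 0.22322323, 1.17945551])}
{'time': 0.1, 'qpos': array([-1.28908213e+00,  2.21159150e-01,  1.52750541e+00,  3.25952012e-06,
        1.39466688e+00, -1.26082919e-01]), 'joint_velocities': array([ 0.00027356, -0.00247239, -0.00308546,  0.00087663,  0.00098416,
        0.00064935]), 'tau': array([ 1.88497739e-03, -4.98239815e+01, -3.90547407e+01, -2.15070972e-04,
        5.69886121e-03, -1.12486813e-05]), 'tcp_pos': array([ 0.2477242 , -0.57322439,  0.23029665]), 'orientation': array([-3.13986808e+00, -2.21832506e-04,  4.07796350e-01]), 'contact_force': array([0.00584332, 0.59009931, 0.31591291]), 'torque': array([ 0.06831673,  0.04007365, -0.0210017 ]), 'grasp_force': 0.0, 'finger_gap': 1.0042520747758839}
```

View pics/top0.png

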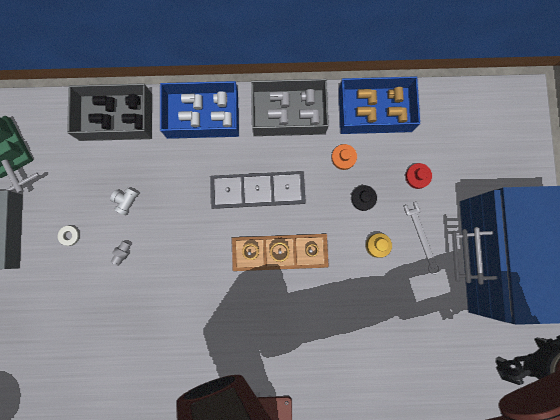

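View pics/side0.png

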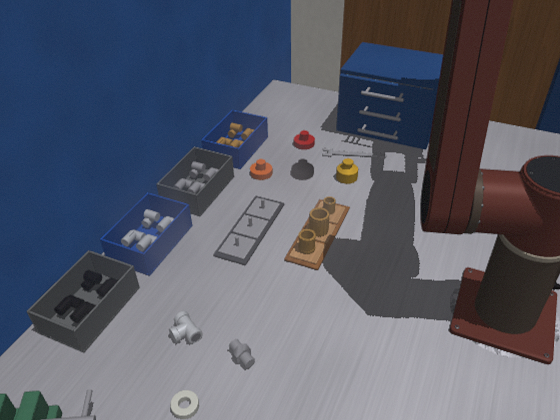

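```bash
cat > h.py <<'E'
import numpy as np, cv2
from station import r
def K(p): f=210/np.tan(np.radians(p["vertical_fov"]/2)); return f,p["cx"],p["cy"]
def ray(p,uv,z):
    """pixel -> world point on plane z"""
    f,cx,cy=K(p); R=np.array(p["R"]); c=-R.T@p["t"]
    d=R.T@np.array([(uv[0]-cx)/f,(uv[1]-cy)/f,1]); return c+d*(z-c[2])/d[2]
def proj(p,X):
    f,cx,cy=K(p); q=np.array(p["R"])@X+p["t"]; return f*q[0]/q[2]+cx,f*q[1]/q[2]+cy
def comps(mask,amin,amax):
    n,l,s,c=cv2.connectedComponentsWithStats(mask.astype(np.uint8))
    return [(c[i].round(1),s[i].tolist()) for i in range(1,n) if amin<s[i,4]<amax]
def show(im,name,box,k):
    x0,y0,x1,y1=box
    cv2.imwrite(f"pics/{name}.png",cv2.resize(im[y0:y1,x0:x1,::-1],None,fx=k,fy=k,interpolation=cv2.INTER_CUBIC))
E
python3 - <<'E'
from h import *
im=cv2.imread("pics/top0.png")[:,:,::-1]; p=r.camera_params("top")
show(im,"crop0",(200,135,400,285),4)
for n,uv,z in [("fitL",(228,190),.042),("fitM",(258,188),.042),("fitR",(287,187),.042),("cL",(250.5,250.5),.06),("cM",(280.5,249.5),.07),("cR",(312,249),.05),("cap",(364,197),.044)]:
    print(n,ray(p,uv,z).round(4))
print(r.camera_params("wrist"))
E
```

```text
fitL [0.6391 0.0465 0.042 ]
fitM [ 0.6422 -0.0325  0.042 ]
fitR [ 0.6427 -0.109   0.042 ]
cL [ 0.4784 -0.0102  0.06  ]
cM [ 0.4785 -0.0866  0.07  ]
cR [ 0.478  -0.1681  0.05  ]
cap [ 0.6102 -0.3103  0.044 ]
{'vertical_fov': 63.15086284594467, 'cx': 277.6552978038684, 'cy': 204.23000676569004, 'R': array([[ 0.39640683, -0.9180737 , -0.00152237],
       [-0.88025591, -0.38054781,  0.28343057],
       [-0.26078949, -0.11101374, -0.95899155]]), 't': array([-0.6236034 , -0.03530146,  0.37953769])}
```

View pics/crop0.png

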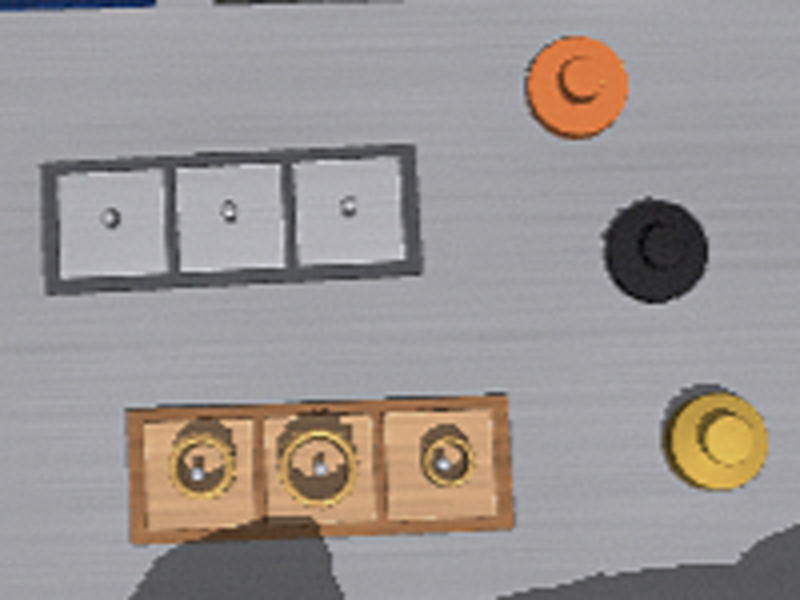

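Cap-like things: black (364,197), orange (344,156), red (419,176), yellow (379,245); the crop confirms that the black one is the cap. In the stock rack, left to right: medium (250,251), large (280,250), small (312,249). The fitting rack's pins are at (228,190), (258,188) and (287,187). Next is a closer wrist view.

Emit:
jog_arm(increments=[[[0.31, 0.47, 0.07], [0, 0, 0.113], -1], [[0.31, 0.47, 0.07], [0, 0, 0.113], -1], [[0.31, 0.47, 0.07], [0, 0, 0.113], -1], [[0.31, 0.47, 0.07], [0, 0, 0.113], -1], [[0.31, 0.47, 0.07], [0, 0, 0.113], -1]])

```text
time: 0.72
tcp_pos: [0.4034, -0.337, 0.2661]
orientation: [-3.141, -0.0, 1.003]
contact_force: [0.4, 0.5, -0.6]
finger_gap: 1.0
grasp_force: 0.0
```

Emit:
jog_arm(increments=[[[0.31, 0.47, 0.07], [0, 0, 0.113], -1], [[0.31, 0.47, 0.07], [0, 0, 0.113], -1], [[0.31, 0.47, 0.07], [0, 0, 0.113], -1], [[0.31, 0.47, 0.07], [0, 0, 0.113], -1], [[0.31, 0.47, 0.07], [0, 0, 0.113], -1]])

```text
time: 1.35
tcp_pos: [0.5584, -0.102, 0.3011]
orientation: [-3.141, -0.0, 1.595]
contact_force: [-0.3, 0.2, 0.7]
finger_gap: 1.0
grasp_force: 0.0
```

Emit:
jog_arm(increments=[[[0, 0, 0], [0, 0, 0], -1], [[0, 0, 0], [0, 0, 0], -1], [[0, 0, 0], [0, 0, 0], -1]])

```text
time: 1.72
tcp_pos: [0.5571, -0.1049, 0.3008]
orientation: [-3.141, 0.0, 1.589]
contact_force: [-0.2, 0.7, 0.0]
finger_gap: 0.996
grasp_force: 0.0
```

Run:
```python
from h import *
import pickle
p=r.camera_params("wrist"); im=r.get_image("wrist"); cv2.imwrite("pics/w1.png",im[:,:,::-1]); pickle.dump(p,open("w1.pkl","wb"))
for X in [(.64,.0465,.042),(.642,-.0325,.042),(.643,-.109,.042),(.478,-.01,.06),(.478,-.087,.07),(.478,-.168,.05),(.61,-.31,.044)]: print(np.round(proj(p,X),1))
o=r.observe(); print(o["tcp_pos"],o["orientation"],o["qpos"])
```

```text
[357.3  27.8]
[353.2 105.2]
[348.8 172. ]
[203.5  80.2]
[204.7 154.4]
[210.9 218.6]
[313.3 318.2]
[ 0.55717518 -0.10498575  0.30098336] [-3.14090931e+00  8.39855395e-05  1.58875870e+00] [-3.25134854e-01  4.49871567e-02  1.58995401e+00 -3.09597071e-04
  1.50726676e+00 -3.43077443e-01]
```

View pics/w1.png

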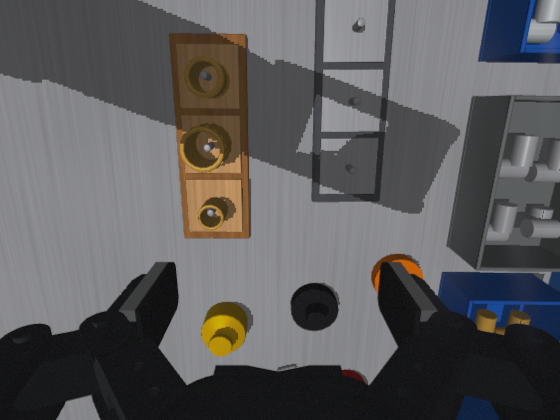

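Run:
```python
from h import *
import pickle
im=cv2.imread("pics/w1.png")[:,:,::-1]; 
a=cv2.resize(im[30:245,165:265],None,fx=2.75,fy=2.75,interpolation=cv2.INTER_CUBIC)
b=cv2.resize(im[0:215,305:405],None,fx=2.75,fy=2.75,interpolation=cv2.INTER_CUBIC)
b=np.clip(b.astype(float)*1.5,0,255).astype(np.uint8)
cv2.imwrite("pics/c1.png",np.hstack([a,b])[:,:,::-1])
def board(im,p,mask,z):
    c=max(cv2.findContours(cv2.morphologyEx(mask,cv2.MORPH_CLOSE,np.ones((9,9),np.uint8)),cv2.RETR_EXTERNAL,cv2.CHAIN_APPROX_NONE)[0],key=cv2.contourArea)
    h=cv2.convexHull(c)[:,0]; w=np.array([ray(p,q+0.0,z)[:2] for q in h],np.float32)*1000
    return np.round(cv2.minAreaRect(w),1) if 0 else cv2.minAreaRect(w)
t=cv2.imread("pics/top0.png")[:,:,::-1]; pt=r.camera_params("top"); pw=pickle.load(open("w1.pkl","rb"))
for n,i,p in(("top",t,pt),("w",im,pw)):
    hsv=cv2.cvtColor(np.ascontiguousarray(i),cv2.COLOR_RGB2HSV)
    m=((hsv[...,0]>5)&(hsv[...,0]<22)&(hsv[...,1]>70)&(hsv[...,2]>40)).astype(np.uint8)*255
    if n=="top": m[:225]=0;m[285:]=0;m[:,:220]=0;m[:,340:]=0
    else: m[245:]=0;m[:,:150]=0;m[:,270:]=0
    print(n,"wood",board(i,p,m,.008))
g=cv2.cvtColor(np.ascontiguousarray(t),cv2.COLOR_RGB2GRAY); m=(g<110).astype(np.uint8)*255
m[:165]=0;m[215:]=0;m[:,:200]=0;m[:,315:]=0
print("dark",board(t,pt,m,.008))
```

```text
top wood ((473.764892578125, -84.76241302490234), (89.02125549316406, 254.6864013671875), 0.6236159801483154)
w wood ((475.08685302734375, -82.42655181884766), (89.89080047607422, 253.70382690429688), 0.6371025443077087)
dark ((644.5799560546875, -29.516265869140625), (91.52474212646484, 254.84225463867188), 1.4791628122329712)
```

View pics/c1.png

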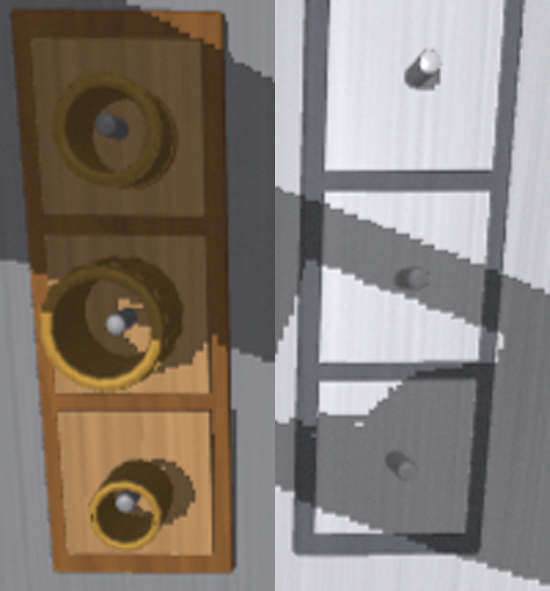

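Run:
```python
from h import *
import pickle
p=pickle.load(open("w1.pkl","rb")); s=2.75
L=lambda u,v,z:ray(p,(165+(u+.5)/s-.5,30+(v+.5)/s-.5),z)*1000
Rr=lambda u,v,z:ray(p,(305+(u-275+.5)/s-.5,(v+.5)/s-.5),z)*1000
for n,q in dict(med=L(107,129,.06),lar=L(103,326,.07),sma=L(125,515,.05),pinm=L(106,125,.042),pinl=L(115,323,.042),pins=L(125,502,.042),fl=Rr(430,61,.042),fm=Rr(419,277,.042),fr=Rr(407,469,.042)).items(): print(n,q.round(1))
print("widths",np.linalg.norm(L(55,129,.06)-L(158,129,.06)),np.linalg.norm(L(41,326,.07)-L(165,326,.07)),np.linalg.norm(L(89,515,.05)-L(162,515,.05)))
im=cv2.imread("pics/w1.png"); m=(im.max(2)<60).astype(np.uint8); m[:270]=0;m[345:]=0;m[:,:285]=0;m[:,345:]=0
for c in cv2.findContours(m,0,1)[0]:
    if cv2.contourArea(c)>300: print("cap",cv2.fitEllipse(c),cv2.boundingRect(c))
```

```text
med [478.2  -6.4  60. ]
lar [475.5 -80.3  70. ]
sma [ 477.1 -165.8   50. ]
pinm [474.2  -3.7  42. ]
pinl [474.5 -82.6  42. ]
pins [ 475.7 -162.4   42. ]
fl [643.5  52.2  42. ]
fm [645.9 -27.3  42. ]
fr [ 647.4 -106.8   42. ]
widths 39.48614431411882 49.041459096571565 32.25016164276633
cap ((313.9385681152344, 306.3331604003906), (46.500675201416016, 46.93760299682617), 126.302734375) (291, 283, 47, 47)
```

The racks measure true (79.5 mm post spacing, coupler widths match). Now I go for the small coupler, closing along x.

Emit:
jog_arm(increments=[[[-0.2, -0.152, -0.45], [0, 0, 0], -1], [[-0.2, -0.152, -0.45], [0, 0, 0], -1], [[-0.2, -0.152, -0.45], [0, 0, 0], -1], [[-0.2, -0.152, -0.45], [0, 0, 0], -1], [[0, 0, 0], [0, 0, 0], -1]])

```text
time: 2.4
tcp_pos: [0.4734, -0.1645, 0.1174]
orientation: [-3.134, -0.004, 1.587]
contact_force: [1.0, 0.3, 1.4]
finger_gap: 1.0
grasp_force: 0.0
```

Emit:
jog_arm(increments=[[[0, 0, -0.1], [0, 0, 0], -1], [[0, 0, 0], [0, 0, 0], -1], [[0, 0, 0], [0, 0, 0], -1]])

```text
time: 2.78
tcp_pos: [0.4792, -0.1647, 0.1127]
orientation: [3.139, 0.001, 1.592]
contact_force: [-0.3, -0.3, -0.3]
finger_gap: 1.001
grasp_force: 0.0
```

Run:
```python
from h import *
p=r.camera_params("wrist"); im=r.get_image("wrist"); cv2.imwrite("pics/w2.png",im[:,:,::-1])
o=r.observe(); print(o["tcp_pos"],o["orientation"])
for X in [(.4771,-.1658,.05),(.6435,.0522,.042),o["tcp_pos"]]: print(np.round(proj(p,X),1))
```

```text
[ 0.47903378 -0.16462142  0.11253071] [3.13962795e+00 1.02388712e-03 1.59186263e+00]
[272.4 224.3]
[ 624.7 -200.1]
[275.  268.3]
```

View pics/w2.png

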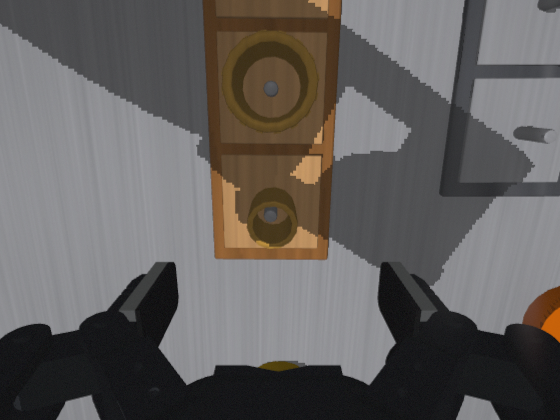

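The small coupler's rim is centred at (272,224), exactly where predicted. Descending and gripping.

Emit:
jog_arm(increments=[[[-0.01, -0.01, -0.35], [0, 0, 0], -1], [[0, 0, -0.35], [0, 0, 0], -1], [[0, 0, -0.24], [0, 0, 0], -1], [[0, 0, 0], [0, 0, 0], -1], [[0, 0, 0], [0, 0, 0], -1]])

```text
time: 3.45
tcp_pos: [0.478, -0.1659, 0.0186]
orientation: [3.14, 0.001, 1.591]
contact_force: [0.3, 0.4, 0.1]
finger_gap: 0.998
grasp_force: 0.0
```

Emit:
jog_arm(increments=[[[0, 0, 0], [0, 0, 0], 0], [[0, 0, 0], [0, 0, 0], 1], [[0, 0, 0], [0, 0, 0], 1], [[0, 0, 0], [0, 0, 0], 1], [[0, 0, 0], [0, 0, 0], 1]])

```text
time: 4.08
tcp_pos: [0.4773, -0.1658, 0.0181]
orientation: [3.141, 0.0, 1.591]
contact_force: [-1.9, 1.1, 4.9]
finger_gap: 0.366
grasp_force: 59.2
```

Emit:
jog_arm(increments=[[[0, 0, 0.2], [0, 0, 0], 1], [[0, 0, 0.4], [0, 0, 0], 1], [[0, 0, 0.42], [0, 0, 0], 1], [[0, 0, 0], [0, 0, 0], 1]])

```text
time: 4.58
tcp_pos: [0.4794, -0.1669, 0.1232]
orientation: [3.135, 0.004, 1.591]
contact_force: [0.9, -0.3, -1.1]
finger_gap: 0.36
grasp_force: 59.6
```

Emit:
jog_arm(increments=[[[0.25, 0.33, 0], [0, 0, 0], 1], [[0.35, 0.46, 0], [0, 0, 0], 1], [[0.35, 0.46, 0], [0, 0, 0], 1], [[0.35, 0.46, 0], [0, 0, 0], 1], [[0.25, 0.33, 0], [0, 0, 0], 1]])

```text
time: 5.2
tcp_pos: [0.632, 0.0407, 0.1173]
orientation: [-3.139, -0.0, 1.592]
contact_force: [-0.2, -0.3, -1.0]
finger_gap: 0.363
grasp_force: 59.7
```

Emit:
jog_arm(increments=[[[0.11, 0.14, 0], [0, 0, 0], 1], [[0, 0, 0], [0, 0, 0], 1], [[0, 0, 0], [0, 0, 0], 1], [[0, 0, 0], [0, 0, 0], 1]])

```text
time: 5.7
tcp_pos: [0.6422, 0.0511, 0.1192]
orientation: [-3.141, 0.0, 1.589]
contact_force: [0.3, -1.1, -1.0]
finger_gap: 0.361
grasp_force: 59.7
```

Run:
```python
from h import *
p=r.camera_params("wrist"); im=r.get_image("wrist"); cv2.imwrite("pics/w3.png",im[:,:,::-1])
o=r.observe(); t=o["tcp_pos"]; print(t,o["orientation"],o["finger_gap"])
print("top if held as expected",np.round(proj(p,t+[0,0,.032]),1),"bottom",np.round(proj(p,t-[0,0,.006]),1))
for X in [(.6435,.0522,.042),(.6459,-.0273,.042),(.6474,-.1068,.042)]: print(np.round(proj(p,X),1))
```

```text
[0.6424151  0.05121843 0.11936969] [-3.14141084e+00  1.87215600e-04  1.58958367e+00] 0.36258780749471503
top if held as expected [275.3 308.5] bottom [275.8 262.6]
[278.  214.1]
[279.2 315.8]
[279.1 400.9]
```

View pics/w3.png

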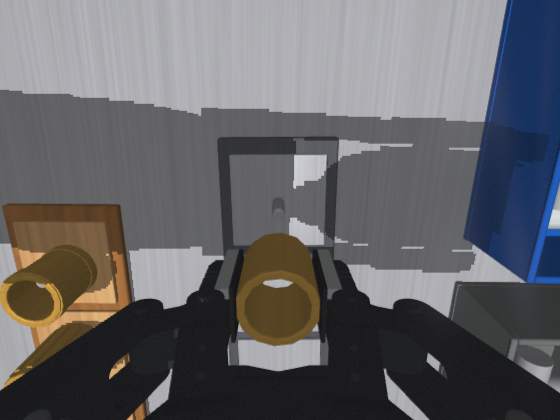

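Coupler top at about (278,304) and pin tip at (278,214), both as predicted. Lowering.

Emit:
jog_arm(increments=[[[0.01, 0.01, -0.3], [0, 0, 0], 1], [[0, 0, -0.3], [0, 0, 0], 1], [[0, 0, -0.25], [0, 0, 0], 1], [[0, 0, -0.155], [0, 0, 0], 1], [[0, 0, 0], [0, 0, 0], 1]])

```text
time: 6.38
tcp_pos: [0.644, 0.0529, 0.0189]
orientation: [3.141, 0.0, 1.59]
contact_force: [-0.1, 0.6, -1.4]
finger_gap: 0.359
grasp_force: 59.5
```

Emit:
jog_arm(increments=[[[0, 0, 0], [0, 0, 0], 1], [[0, 0, 0], [0, 0, 0], 1]])

```text
time: 6.62
tcp_pos: [0.6442, 0.0533, 0.0193]
orientation: [3.141, 0.0, 1.591]
contact_force: [0.2, -0.2, -1.2]
finger_gap: 0.362
grasp_force: 59.5
```

Emit:
jog_arm(increments=[[[0, 0, 0], [0, 0, 0], 0.2], [[0, 0, 0], [0, 0, 0], -0.2], [[0, 0, 0], [0, 0, 0], -1], [[0, 0, 0], [0, 0, 0], -1], [[0, 0, 0], [0, 0, 0], -1]])

```text
time: 7.25
tcp_pos: [0.6439, 0.0534, 0.0188]
orientation: [-3.142, 0.0, 1.591]
contact_force: [0.5, 0.1, 0.0]
finger_gap: 1.0
grasp_force: 0.0
```

Emit:
jog_arm(increments=[[[0, 0, 0.2], [0, 0, 0], -1], [[0, 0, 0.4], [0, 0, 0], -1], [[0, 0, 0.4], [0, 0, 0], -1], [[-0.25, -0.09, 0], [0, 0, 0], -1], [[-0.47, -0.165, 0], [0, 0, 0], -1]])

```text
time: 7.88
tcp_pos: [0.5733, 0.0278, 0.1218]
orientation: [3.137, 0.001, 1.592]
contact_force: [-0.6, -0.4, -0.2]
finger_gap: 0.999
grasp_force: 0.0
```

Emit:
jog_arm(increments=[[[-0.47, -0.165, 0], [0, 0, 0], -1], [[-0.47, -0.165, 0], [0, 0, 0], -1], [[0, 0, 0], [0, 0, 0], -1], [[0, 0, 0], [0, 0, 0], -1]])

```text
time: 8.38
tcp_pos: [0.4792, -0.0053, 0.1206]
orientation: [3.138, 0.001, 1.591]
contact_force: [0.6, -0.3, -0.2]
finger_gap: 1.001
grasp_force: 0.0
```

Run:
```python
from h import *
p=r.camera_params("wrist"); im=r.get_image("wrist"); cv2.imwrite("pics/w4.png",im[:,:,::-1])
o=r.observe(); t=o["tcp_pos"]; print(t,o["orientation"],o["finger_gap"])
for X in [(.4782,-.0064,.06),(.6435,.0522,.05)]: print(np.round(proj(p,X),1))
```

```text
[ 0.47961579 -0.00518241  0.12047377] [3.13820503e+00 5.08532797e-04 1.59104347e+00] 1.0008124428386596
[273.9 225.5]
[543.8 135.1]
```

View pics/w4.png

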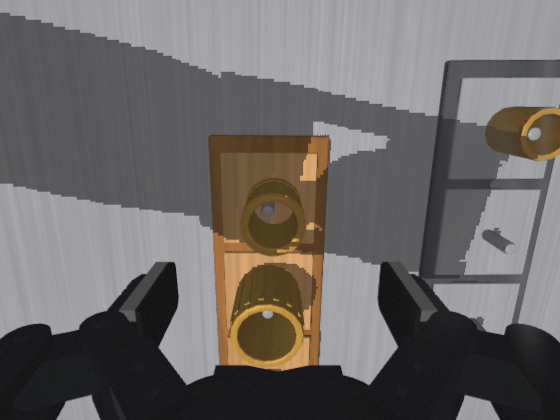

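The small coupler stands on the left post (rim near (541,134), predicted (544,135)). The medium's rim is centred at (273,224) as predicted. Descending.

Emit:
jog_arm(increments=[[[-0.01, -0.01, -0.35], [0, 0, 0], -1], [[0, 0, -0.35], [0, 0, 0], -1], [[0, 0, -0.28], [0, 0, 0], -1], [[0, 0, 0], [0, 0, 0], -1], [[0, 0, 0], [0, 0, 0], -1]])

```text
time: 9.05
tcp_pos: [0.4784, -0.0061, 0.0219]
orientation: [3.14, 0.0, 1.592]
contact_force: [-0.2, -0.2, -0.5]
finger_gap: 1.002
grasp_force: 0.0
```

Emit:
jog_arm(increments=[[[0, 0, 0], [0, 0, 0], 0], [[0, 0, 0], [0, 0, 0], 1], [[0, 0, 0], [0, 0, 0], 1], [[0, 0, 0], [0, 0, 0], 1], [[0, 0, 0], [0, 0, 0], 1]])

```text
time: 9.68
tcp_pos: [0.4776, -0.0061, 0.022]
orientation: [3.14, 0.0, 1.591]
contact_force: [-2.0, 0.4, 6.1]
finger_gap: 0.47
grasp_force: 59.8
```

Emit:
jog_arm(increments=[[[0, 0, 0.2], [0, 0, 0], 1], [[0, 0, 0.4], [0, 0, 0], 1], [[0, 0, 0.42], [0, 0, 0], 1], [[0, 0, 0], [0, 0, 0], 1]])

```text
time: 10.18
tcp_pos: [0.4797, -0.0065, 0.1266]
orientation: [3.134, 0.002, 1.591]
contact_force: [0.9, -0.8, -2.0]
finger_gap: 0.476
grasp_force: 61.0
```

Emit:
jog_arm(increments=[[[0.25, -0.15, 0], [0, 0, 0], 1], [[0.4, -0.24, 0], [0, 0, 0], 1], [[0.4, -0.24, 0], [0, 0, 0], 1], [[0.4, -0.24, 0], [0, 0, 0], 1], [[0.22, -0.13, 0], [0, 0, 0], 1]])

```text
time: 10.8
tcp_pos: [0.6443, -0.1072, 0.1205]
orientation: [-3.139, -0.001, 1.59]
contact_force: [-0.6, -0.1, -2.0]
finger_gap: 0.469
grasp_force: 61.1
```

Emit:
jog_arm(increments=[[[0, 0, 0], [0, 0, 0], 1], [[0, 0, 0], [0, 0, 0], 1], [[0, 0, 0], [0, 0, 0], 1]])

```text
time: 11.18
tcp_pos: [0.6427, -0.1053, 0.1221]
orientation: [-3.14, -0.001, 1.592]
contact_force: [0.8, 0.0, -2.7]
finger_gap: 0.469
grasp_force: 61.3
```

Run:
```python
from h import *
p=r.camera_params("wrist"); im=r.get_image("wrist"); show(im,"w5",(140,0,560,420),1.4)
o=r.observe(); t=o["tcp_pos"]; print(t,o["orientation"],o["finger_gap"])
print("top",np.round(proj(p,t+[0,0,.038]),1),"bottom",np.round(proj(p,t-[0,0,.010]),1))
for X in [(.6435,.0522,.042),(.6459,-.0273,.042),(.6474,-.1068,.042)]: print(np.round(proj(p,X),1))
```

```text
[ 0.64302366 -0.10533263  0.12254644] [-3.14083967e+00 -2.74822335e-04  1.59170734e+00] 0.47252414996544534
top [275.4 319.1] bottom [276.1 259.6]
[283.1 -54.9]
[283.7  95.3]
[283.  216.6]
```

View pics/w5.png

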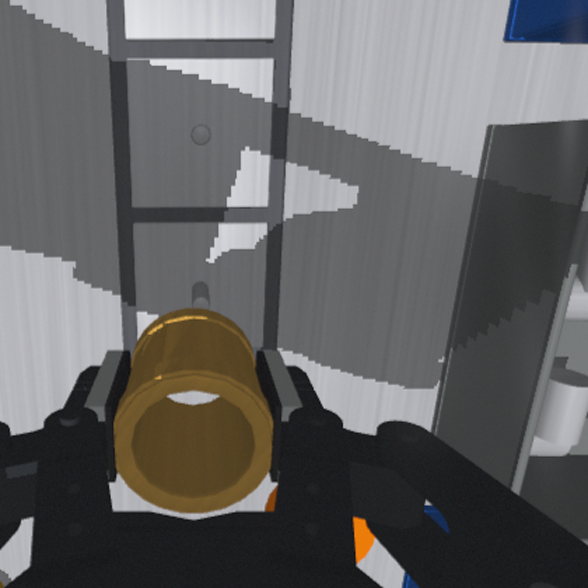

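Pins match predictions (middle at (283,96)) and the coupler is held upright. Lowering onto the right post with a 4 mm x correction.

Emit:
jog_arm(increments=[[[0.045, -0.015, -0.2], [0, 0, 0], 1], [[0, 0, -0.3], [0, 0, 0], 1], [[0, 0, -0.3], [0, 0, 0], 1], [[0, 0, -0.19], [0, 0, 0], 1], [[0, 0, 0], [0, 0, 0], 1]])

```text
time: 11.85
tcp_pos: [0.6479, -0.1073, 0.0227]
orientation: [-3.14, -0.0, 1.591]
contact_force: [0.8, -0.4, -1.5]
finger_gap: 0.467
grasp_force: 62.9
```

Emit:
jog_arm(increments=[[[0, 0, 0], [0, 0, 0], 1], [[0, 0, 0], [0, 0, 0], 1]])

```text
time: 12.1
tcp_pos: [0.6485, -0.1076, 0.0239]
orientation: [3.141, 0.0, 1.591]
contact_force: [-0.4, -0.4, -1.8]
finger_gap: 0.472
grasp_force: 62.9
```

Emit:
jog_arm(increments=[[[0, 0, -0.012], [0, 0, 0], 1], [[0, 0, 0], [0, 0, 0], 0.1], [[0, 0, 0], [0, 0, 0], -0.2], [[0, 0, 0], [0, 0, 0], -1], [[0, 0, 0], [0, 0, 0], -1]])

```text
time: 12.72
tcp_pos: [0.6486, -0.1077, 0.0229]
orientation: [3.141, 0.0, 1.591]
contact_force: [0.2, -0.8, -0.3]
finger_gap: 0.991
grasp_force: 0.0
```

Emit:
jog_arm(increments=[[[0, 0, 0], [0, 0, 0], -1], [[0, 0, 0.2], [0, 0, 0], -1], [[0, 0, 0.4], [0, 0, 0], -1], [[0, 0, 0.5], [0, 0, 0], -1], [[-0.3, 0.05, 0], [0, 0, 0], -1]])

```text
time: 13.35
tcp_pos: [0.6235, -0.1041, 0.1408]
orientation: [3.129, 0.004, 1.591]
contact_force: [-0.5, -0.1, -0.2]
finger_gap: 0.998
grasp_force: 0.0
```

Emit:
jog_arm(increments=[[[-0.48, 0.075, 0], [0, 0, 0], -1], [[-0.48, 0.075, 0], [0, 0, 0], -1], [[-0.45, 0.07, 0], [0, 0, 0], -1], [[0, 0, 0], [0, 0, 0], -1], [[0, 0, 0], [0, 0, 0], -1]])

```text
time: 13.98
tcp_pos: [0.4787, -0.081, 0.1344]
orientation: [3.138, 0.001, 1.591]
contact_force: [-0.2, 0.2, 0.3]
finger_gap: 1.001
grasp_force: 0.0
```

Run:
```python
from h import *
p=r.camera_params("wrist"); im=r.get_image("wrist"); cv2.imwrite("pics/w6.png",im[:,:,::-1])
o=r.observe(); t=o["tcp_pos"]; print(t,o["orientation"],o["finger_gap"])
for X in [(.4755,-.0803,.07),(.6474,-.1068,.06),(.6435,.0522,.05)]: print(np.round(proj(p,X),1))
```

```text
[ 0.47904214 -0.0810762   0.13421388] [3.13846524e+00 1.10313613e-03 1.59105493e+00] 0.9966507298572634
[270.6 220.7]
[517.2 256.3]
[558.3   2.9]
```

View pics/w6.png

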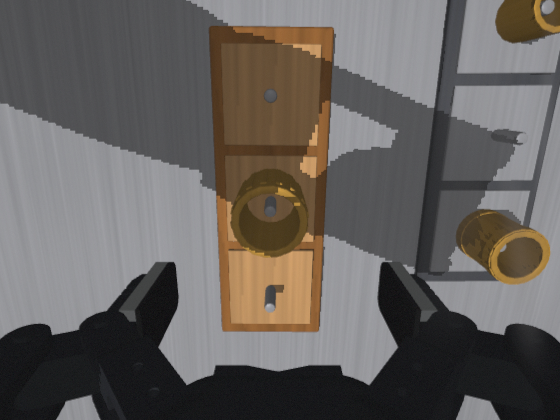

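The medium stands on the right post (rim (517,255), as predicted). The large's rim is at (270,218) as expected. Descending.

Emit:
jog_arm(increments=[[[-0.03, 0.01, -0.35], [0, 0, 0], -1], [[0, 0, -0.4], [0, 0, 0], -1], [[0, 0, -0.31], [0, 0, 0], -1], [[0, 0, 0], [0, 0, 0], -1], [[0, 0, 0], [0, 0, 0], -1]])

```text
time: 14.65
tcp_pos: [0.4759, -0.08, 0.0278]
orientation: [3.14, 0.001, 1.591]
contact_force: [0.1, -0.1, -0.2]
finger_gap: 1.001
grasp_force: 0.0
```

Emit:
jog_arm(increments=[[[0, 0, 0], [0, 0, 0], 0], [[0, 0, 0], [0, 0, 0], 1], [[0, 0, 0], [0, 0, 0], 1], [[0, 0, 0], [0, 0, 0], 1], [[0, 0, 0], [0, 0, 0], 1]])

```text
time: 15.28
tcp_pos: [0.4752, -0.0799, 0.0279]
orientation: [3.14, 0.001, 1.591]
contact_force: [-0.6, -0.3, 5.6]
finger_gap: 0.566
grasp_force: 62.9
```

Emit:
jog_arm(increments=[[[0, 0, 0.2], [0, 0, 0], 1], [[0, 0, 0.4], [0, 0, 0], 1], [[0, 0, 0.5], [0, 0, 0], 1], [[0, 0, 0], [0, 0, 0], 1]])

```text
time: 15.78
tcp_pos: [0.4774, -0.0805, 0.1411]
orientation: [3.133, 0.003, 1.591]
contact_force: [1.1, -0.4, -4.0]
finger_gap: 0.567
grasp_force: 63.5
```

Emit:
jog_arm(increments=[[[0.25, 0.08, 0], [0, 0, 0], 1], [[0.4, 0.125, 0], [0, 0, 0], 1], [[0.4, 0.125, 0], [0, 0, 0], 1], [[0.4, 0.125, 0], [0, 0, 0], 1], [[0.26, 0.08, 0], [0, 0, 0], 1]])

```text
time: 16.4
tcp_pos: [0.6456, -0.0251, 0.134]
orientation: [-3.139, -0.001, 1.592]
contact_force: [0.7, 0.3, -2.6]
finger_gap: 0.563
grasp_force: 63.6
```

Emit:
jog_arm(increments=[[[0, 0, 0], [0, 0, 0], 1], [[0, 0, 0], [0, 0, 0], 1], [[0, 0, 0], [0, 0, 0], 1]])

```text
time: 16.77
tcp_pos: [0.6441, -0.0263, 0.1358]
orientation: [-3.14, -0.0, 1.591]
contact_force: [0.2, 0.4, -3.9]
finger_gap: 0.564
grasp_force: 63.9
```

Run:
```python
from h import *
p=r.camera_params("wrist"); im=r.get_image("wrist"); show(im,"w7",(140,0,560,420),1.4)
o=r.observe(); t=o["tcp_pos"]; print(t,o["orientation"],o["finger_gap"])
print("top",np.round(proj(p,t+[0,0,.042]),1),"bottom",np.round(proj(p,t-[0,0,.016]),1))
for X in [(.6435,.0522,.05),(.6459,-.0273,.042)]: print(np.round(proj(p,X),1))
```

```text
[ 0.64441651 -0.02635752  0.13624614] [-3.14068687e+00 -6.90251600e-05  1.59056588e+00] 0.5607651089487146
top [275.3 326.2] bottom [276.2 254.3]
[277.6  94.4]
[278.8 209.8]
```

View pics/w7.png

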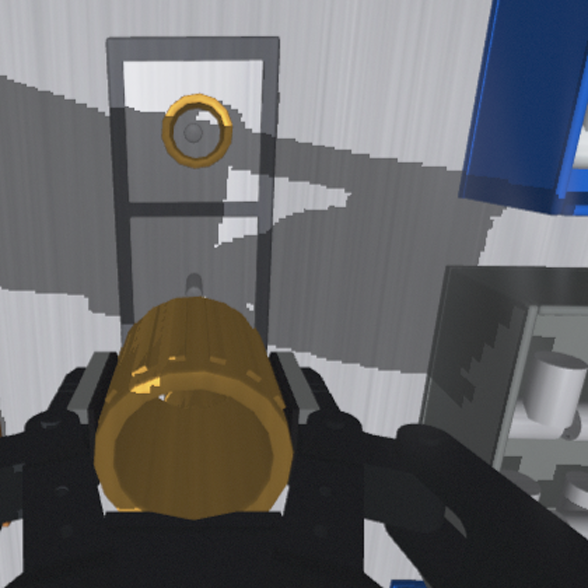

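The small coupler is well seated on the left post. The large is held upright and its pin tip is at (279,209) as predicted. Lowering.

Emit:
jog_arm(increments=[[[0.01, -0.01, -0.25], [0, 0, 0], 1], [[0, 0, -0.3], [0, 0, 0], 1], [[0, 0, -0.3], [0, 0, 0], 1], [[0, 0, -0.23], [0, 0, 0], 1], [[0, 0, 0], [0, 0, 0], 1]])

```text
time: 17.45
tcp_pos: [0.6458, -0.0274, 0.0283]
orientation: [-3.141, -0.0, 1.591]
contact_force: [0.3, -0.2, -4.2]
finger_gap: 0.562
grasp_force: 64.0
```

Emit:
jog_arm(increments=[[[0, 0, 0], [0, 0, 0], 1], [[0, 0, 0], [0, 0, 0], 1]])

```text
time: 17.7
tcp_pos: [0.6464, -0.0272, 0.029]
orientation: [3.141, 0.0, 1.591]
contact_force: [0.2, 0.6, -2.8]
finger_gap: 0.562
grasp_force: 64.0
```

Emit:
jog_arm(increments=[[[0, 0, -0.008], [0, 0, 0], 1], [[0, 0, 0], [0, 0, 0], 0], [[0, 0, 0], [0, 0, 0], -0.3], [[0, 0, 0], [0, 0, 0], -1], [[0, 0, 0], [0, 0, 0], -1]])

```text
time: 18.32
tcp_pos: [0.6468, -0.0271, 0.0283]
orientation: [3.141, 0.0, 1.591]
contact_force: [-0.6, 0.1, -0.7]
finger_gap: 1.003
grasp_force: 0.0
```

Emit:
jog_arm(increments=[[[0, 0, 0], [0, 0, 0], -1], [[0, 0, 0.2], [0, 0, 0], -1], [[0, 0, 0.5], [0, 0, 0], -1], [[0, 0, 0.5], [0, 0, 0], -1], [[-0.04, -0.3, 0], [0, 0, 0], -1]])

```text
time: 18.95
tcp_pos: [0.6467, -0.0564, 0.1562]
orientation: [3.129, 0.002, 1.594]
contact_force: [0.2, -0.5, -0.8]
finger_gap: 1.002
grasp_force: 0.0
```

Emit:
jog_arm(increments=[[[-0.07, -0.5, 0], [0, 0, 0], -1], [[-0.07, -0.5, 0], [0, 0, 0], -1], [[-0.07, -0.5, 0], [0, 0, 0], -1], [[-0.07, -0.5, 0], [0, 0, 0], -1], [[-0.07, -0.5, 0], [0, 0, 0], -1]])

```text
time: 19.58
tcp_pos: [0.6074, -0.3088, 0.1498]
orientation: [3.14, 0.001, 1.591]
contact_force: [0.3, 0.1, -0.9]
finger_gap: 1.004
grasp_force: 0.0
```

Emit:
jog_arm(increments=[[[0, 0, 0], [0, 0, 0], -1], [[0, 0, 0], [0, 0, 0], -1], [[0, 0, 0], [0, 0, 0], -1]])

```text
time: 19.95
tcp_pos: [0.6078, -0.3056, 0.1483]
orientation: [3.141, -0.0, 1.593]
contact_force: [-0.2, 0.1, 0.4]
finger_gap: 1.0
grasp_force: 0.0
```

Run:
```python
from h import *
import pickle
p1=pickle.load(open("w1.pkl","rb")); print("cap w1",ray(p1,(313.9,306.3),.02).round(4))
p=r.camera_params("wrist"); im=r.get_image("wrist"); cv2.imwrite("pics/w8.png",im[:,:,::-1])
o=r.observe(); t=o["tcp_pos"]; print(t,o["orientation"],o["finger_gap"])
pickle.dump(p,open("w8.pkl","wb"))
for X in [(.6459,-.0273,.07),(.6474,-.1068,.06),ray(p1,(313.9,306.3),.02),ray(p1,(313.9,306.3),.02)+[0,0,.024]]: print(np.round(proj(p,X),1))
```

```text
cap w1 [ 0.6131 -0.3072  0.02  ]
[ 0.60786497 -0.30558879  0.14820752] [ 3.14129818e+00 -1.00754267e-04  1.59288906e+00] 0.9971322120309234
[ 373.  -369.7]
[ 356.1 -135.8]
[282.6 197.9]
[283.1 206.3]
```

View pics/w8.png

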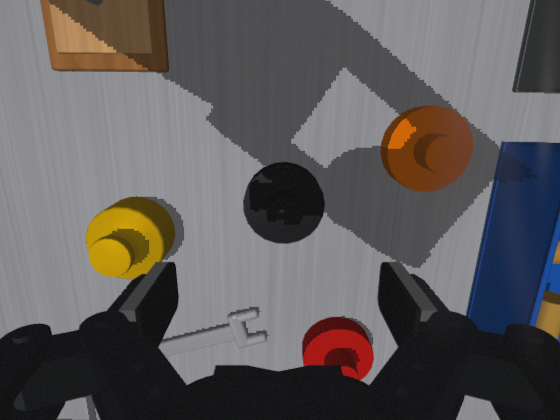

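Run:
```python
from h import *
import pickle
p=pickle.load(open("w8.pkl","rb")); im=cv2.imread("pics/w8.png")
g=im.max(2)
for th in (45,55):
    m=(g<th).astype(np.uint8); m[:150]=0;m[250:]=0;m[:,:230]=0;m[:,340:]=0
    m=cv2.morphologyEx(m,cv2.MORPH_OPEN,np.ones((5,5),np.uint8))
    c=max(cv2.findContours(m,0,1)[0],key=cv2.contourArea); (u,v),rad=cv2.minEnclosingCircle(c); x,y,w,h=cv2.boundingRect(c)
    print(th,u,v,rad,(x,y,w,h))
    for z in (0.01,.02): print(ray(p,(u,v),z).round(4))
```

```text
45 283.5486145019531 202.3358154296875 40.483306884765625 (246, 162, 78, 81)
[ 0.6142 -0.3139  0.01  ]
[ 0.614 -0.311  0.02 ]
55 283.5044860839844 202.300537109375 40.68028259277344 (244, 162, 81, 81)
[ 0.6142 -0.3138  0.01  ]
[ 0.6139 -0.3109  0.02  ]
```

Black cap outline is centred at (283.5,202), giving (0.6135,-0.3105). Gripping its knob.

Emit:
jog_arm(increments=[[[0.055, -0.05, -0.3], [0, 0, 0], -1], [[0, 0, -0.5], [0, 0, 0], -1], [[0, 0, -0.35], [0, 0, 0], -1], [[0, 0, 0], [0, 0, 0], -1], [[0, 0, 0], [0, 0, 0], -1]])

```text
time: 20.62
tcp_pos: [0.6141, -0.312, 0.0346]
orientation: [3.14, 0.001, 1.592]
contact_force: [1.3, -0.8, -0.1]
finger_gap: 1.0
grasp_force: 0.0
```

Emit:
jog_arm(increments=[[[0, 0, -0.1], [0, 0, 0], -1], [[0, 0, 0], [0, 0, 0], -0.2], [[0, 0, 0], [0, 0, 0], 0.3], [[0, 0, 0], [0, 0, 0], 1], [[0, 0, 0], [0, 0, 0], 1]])

```text
time: 21.25
tcp_pos: [0.6133, -0.3124, 0.0235]
orientation: [3.141, 0.001, 1.591]
contact_force: [0.6, -1.2, 3.7]
finger_gap: 0.306
grasp_force: 59.3
```

Emit:
jog_arm(increments=[[[0, 0, 0], [0, 0, 0], 1], [[0, 0, 0], [0, 0, 0], 1], [[0, 0, 0], [0, 0, 0], 1]])

```text
time: 21.62
tcp_pos: [0.6133, -0.3124, 0.0235]
orientation: [3.141, 0.001, 1.591]
contact_force: [0.5, -0.2, 5.0]
finger_gap: 0.308
grasp_force: 59.4
```

Emit:
jog_arm(increments=[[[0, 0, 0.3], [0, 0, 0], 1], [[0, 0, 0.5], [0, 0, 0], 1], [[0, 0, 0.5], [0, 0, 0], 1], [[0, 0, 0], [0, 0, 0], 1], [[0.03, 0.25, 0], [0, 0, 0], 1]])

```text
time: 22.25
tcp_pos: [0.615, -0.2875, 0.1517]
orientation: [-3.14, -0.0, 1.589]
contact_force: [0.2, 0.3, -2.1]
finger_gap: 0.305
grasp_force: 59.1
```

Emit:
jog_arm(increments=[[[0.06, 0.5, 0], [0, 0, 0], 1], [[0.06, 0.5, 0], [0, 0, 0], 1], [[0.06, 0.5, 0], [0, 0, 0], 1], [[0.06, 0.5, 0], [0, 0, 0], 1], [[0.06, 0.5, 0], [0, 0, 0], 1]])

```text
time: 22.88
tcp_pos: [0.6438, -0.0337, 0.1498]
orientation: [-3.137, -0.001, 1.592]
contact_force: [-0.1, 0.6, -0.2]
finger_gap: 0.303
grasp_force: 59.1
```

Emit:
jog_arm(increments=[[[0, 0.1, 0], [0, 0, 0], 1], [[0, 0, 0], [0, 0, 0], 1], [[0, 0, 0], [0, 0, 0], 1], [[0, 0, 0], [0, 0, 0], 1]])

```text
time: 23.38
tcp_pos: [0.6457, -0.0284, 0.1525]
orientation: [-3.141, 0.0, 1.589]
contact_force: [-0.6, -0.7, -0.5]
finger_gap: 0.301
grasp_force: 59.1
```

Run:
```python
from h import *
pw=r.camera_params("wrist"); w=r.get_image("wrist"); s=r.get_image("side"); ps=r.camera_params("side")
o=r.observe(); t=o["tcp_pos"]; print(t,o["orientation"],o["finger_gap"])
a=cv2.resize(w[100:400,140:440],(400,400)); b=cv2.resize(s[110:270,200:360],(400,400),interpolation=cv2.INTER_CUBIC)
cv2.imwrite("pics/w9.png",np.hstack([a,b])[:,:,::-1])
print("wrist cap bottom",proj(pw,t-[0,0,.0235]),"top of large",proj(pw,(.646,-.0273,.07)))
print("side: cap rim",proj(ps,t-[0,0,.0235]),"large top",proj(ps,(.646,-.0273,.07)))
```

```text
[ 0.64579943 -0.02823448  0.1527416 ] [-3.14152395e+00  6.67266343e-05  1.58944762e+00] 0.3055487292934852
wrist cap bottom (np.float64(275.9049035035322), np.float64(247.65910336376544)) top of large (np.float64(276.6328128401296), np.float64(211.65142466055278))
side: cap rim (np.float64(247.2262163597685), np.float64(190.53887211401184)) large top (np.float64(248.209265221292), np.float64(208.90744791097737))
```

View pics/w9.png

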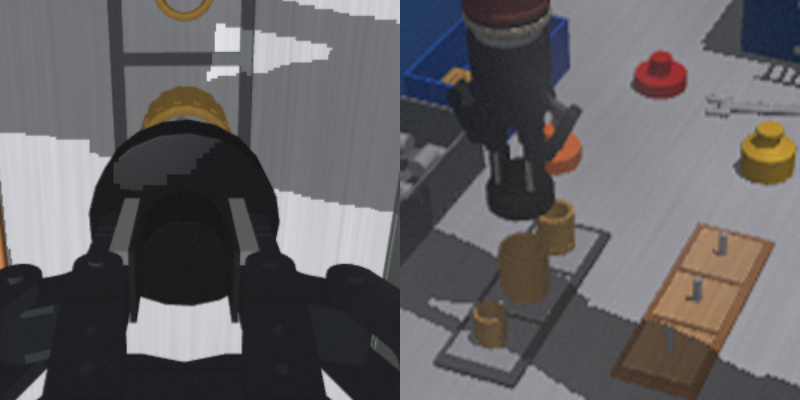

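Run:
```python
from h import *
p=r.camera_params("wrist"); t=r.observe()["tcp_pos"]
for dz in(-.0235,-.0035): print("cap far edge",dz,proj(p,t+[0,.034,dz])," width", [proj(p,t+[s*.034,0,dz])[0] for s in(-1,1)])
for z in (.07,.012): print("large far edge",z,proj(p,(.646,-.0273+.025,z)))
```

```text
cap far edge -0.0235 (np.float64(276.72661629557626), np.float64(184.97549895185927))  width [np.float64(211.0556840504934), np.float64(339.97839035754134)]
cap far edge -0.0035 (np.float64(276.62987451128436), np.float64(195.36697706116485))  width [np.float64(203.13458385077223), np.float64(347.4110733369085)]
large far edge 0.07 (np.float64(277.0016109649987), np.float64(176.38868485375826))
large far edge 0.012 (np.float64(277.09687140109685), np.float64(162.07163229193557))
```

Left: cap over the large coupler with consistent small offsets. Right: all three couplers upright and the cap above the large one at about (520,200) in the crop. Lowering.

Emit:
jog_arm(increments=[[[0, 0, -0.2], [0, 0, 0], 1], [[0, 0, -0.2], [0, 0, 0], 1], [[0, 0, -0.15], [0, 0, 0], 1], [[0, 0, -0.12], [0, 0, 0], 1], [[0, 0, 0], [0, 0, 0], 1]])

```text
time: 24.1
tcp_pos: [0.6449, -0.0268, 0.084]
orientation: [-3.139, -0.0, 1.591]
contact_force: [-0.5, -0.4, -0.2]
finger_gap: 0.301
grasp_force: 59.1
```

Emit:
jog_arm(increments=[[[0, 0, -0.05], [0, 0, 0], 1], [[0, 0, 0], [0, 0, 0], 1], [[0, 0, 0], [0, 0, 0], 1]])

```text
time: 24.48
tcp_pos: [0.6462, -0.0271, 0.0813]
orientation: [3.141, 0.0, 1.591]
contact_force: [0.2, 0.1, -0.9]
finger_gap: 0.3
grasp_force: 59.1
```

Emit:
jog_arm(increments=[[[0, 0, -0.02], [0, 0, 0], 1], [[0, 0, 0], [0, 0, 0], 1], [[0, 0, 0], [0, 0, 0], 1]])

```text
time: 24.85
tcp_pos: [0.6459, -0.027, 0.0788]
orientation: [3.142, -0.0, 1.591]
contact_force: [0.6, -0.1, 0.3]
finger_gap: 0.303
grasp_force: 59.1
```

Emit:
jog_arm(increments=[[[0, 0, 0], [0, 0, 0], 0.3], [[0, 0, 0], [0, 0, 0], -0.2], [[0, 0, 0], [0, 0, 0], -0.6], [[0, 0, 0], [0, 0, 0], -1], [[0, 0, 0], [0, 0, 0], -1]])

```text
time: 25.48
tcp_pos: [0.6459, -0.027, 0.0788]
orientation: [3.142, -0.0, 1.591]
contact_force: [-0.7, -0.2, 0.3]
finger_gap: 1.0
grasp_force: 0.0
```

Emit:
jog_arm(increments=[[[0, 0, 0.2], [0, 0, 0], -1], [[0, 0, 0.4], [0, 0, 0], -1], [[0, 0, 0.4], [0, 0, 0], -1], [[-0.3, -0.2, 0.2], [0, 0, 0], -1], [[-0.5, -0.3, 0], [0, 0, 0], -1]])

```text
time: 26.1
tcp_pos: [0.5678, -0.0777, 0.2035]
orientation: [3.134, 0.002, 1.593]
contact_force: [-0.1, -0.9, 0.2]
finger_gap: 1.001
grasp_force: 0.0
```

Emit:
jog_arm(increments=[[[-0.5, -0.3, 0], [0, 0, 0], -1], [[-0.5, -0.3, 0], [0, 0, 0], -1], [[0, 0, 0], [0, 0, 0], -1], [[0, 0, 0], [0, 0, 0], -1]])

```text
time: 26.6
tcp_pos: [0.4667, -0.1374, 0.2005]
orientation: [3.139, 0.001, 1.59]
contact_force: [0.6, 0.4, 0.4]
finger_gap: 1.0
grasp_force: 0.0
```

Run:
```python
from h import *
s=r.get_image("side"); w=r.get_image("top"); p=r.camera_params("side"); pt=r.camera_params("top")
a=cv2.resize(s[170:270,210:310],(400,400),interpolation=cv2.INTER_CUBIC); b=cv2.resize(w[140:240,205:305],(400,400),interpolation=cv2.INTER_CUBIC)
cv2.imwrite("pics/f.png",np.hstack([a,b])[:,:,::-1])
f=lambda X:[((u-210)*4,(v-170)*4) for u,v in [proj(p,X)]][0]
g=lambda X:[((u-205)*4+400,(v-140)*4) for u,v in [proj(pt,X)]][0]
print("knob top",np.round(f((.646,-.0273,.099))),np.round(g((.646,-.0273,.099))),"if 15 high",np.round(f((.646,-.0273,.114))))
print(r.observe()["tcp_pos"])
```

```text
knob top [150. 121.] [600. 172.] if 15 high [149. 102.]
[ 0.46705329 -0.13683073  0.19984907]
```

View pics/f.png

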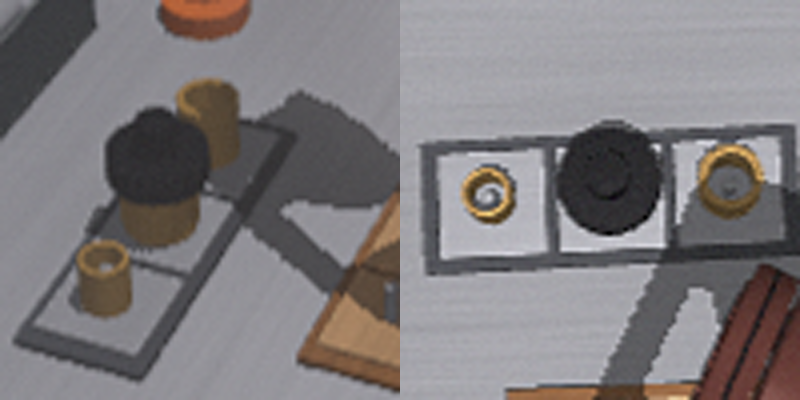

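Final view: small on the left post, capped large in the middle (knob near (153,117), seated prediction (150,121)), medium on the right. All are upright and the gripper is clear.

```bash
python3 -c "
from station import r
print(r.close_job())"
```

```text
the job is handed in; nothing more can be done
None
```

The job is handed in: the couplers stand upright on the fitting rack with the small one left, the large one in the middle and the medium one right, and the black cap is down over the large one, at about 27 s of the 102 s allowed; the hand-in returned no verdict.

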